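# Two tins from the rocker-gate tin rack

## Task

Two small tins are wanted from the tin rack: with the fingertips, press the green pad of its rocking lever right down so that the yellow gate at the other end lifts and one tin rolls out into the tray in front, let the lever come fully up again, then do the same once more. Finish with two tins lying in the tray, the third still behind the closed gate and the lever let go; do not touch the tins or raise the gate itself by hand, and leave the other things on the worktop where they stand.

Things in the scene. Friction and masses are not known exactly. Their poses are not given: they have to be found in the camera images.
- rack: Tin rack of light wood with steel rails, fixed to the worktop, base 315 x 100 mm. Origin: centre of its underside. Its x points uphill along the chute, from the front tray (x -170 to -40 mm) past the gate (x -40 mm) to the pad at the rear (x +146 mm); y across, z up. The chute slopes 10 degrees and is 75 mm wide. The rack is at most 165 mm high, the gate end of the pressed lever 175 mm.
- rocker (a joint): Angle of the grey rocking lever, rad: 0 = at rest (pad up, gate closed), 0.38 = pad fully down (stop). A spring returns it; the pad takes 2 N at first, 5 N at the stop. Above about 0.3 the front tin rolls out while a pin under the floor holds the next; back near 0 the next tin rolls to the gate. Either roll takes about 1 s. Hinge along the rack's y at x +57, z 112 mm in its frame.
- pad_top (a point): Centre of the top of the green press pad at the rear end of the lever (pad 46 mm along the chute x 90 mm across x 8 mm thick). At rest 159 mm above the worktop, tilted 10 degrees; on a full press it goes about 36 mm down and 10 mm rearwards (rack's +x). Free space above it and behind it.
- gate_tip (a point): Middle of the lower edge of the yellow gate (a 54 mm wide plate at the front end of the lever), 77 mm above the worktop when closed (18 mm above the chute's floor); rises about 40 mm on a full press.
- tin_1: Front tin, standing at the gate at the start: small red tin with a white band, 50 mm diameter, 60 mm long, lying across the chute. Origin at its centre, y along its axis (at the start).
- tin_2: Second tin, behind tin_1, of the same kind (50 mm diameter, 60 mm long); origin at its centre.
- tin_3: Third tin, behind tin_2, of the same kind (50 mm diameter, 60 mm long); origin at its centre. It stays in the rack.
- egg_cup: Stoneware egg cup, 47 mm wide, 50 mm high, loose, beside the rack; origin under its centre. Not to be disturbed.
- dial_timer: Dark kitchen timer with white dial, 65 mm wide, 37 mm high, loose, beside the rack; origin under its centre. Not to be disturbed.
- match_tin: Flat dark match tin, 49 x 72 x 18 mm, loose, beside the rack; origin under its centre. Not to be disturbed.
- mug_tea: Mug of tea, 82 x 115 mm, 92 mm high, loose, at the right; origin under its centre. Not to be disturbed.
- salt_pot: Grey pinch pot with wooden lid, 77 mm wide, 70 mm high, loose, at the left; origin under its centre. Not to be disturbed.
- glass: Glass tumbler, 80 mm wide, 91 mm high, loose, at the left; origin under its centre. Not to be disturbed.

How it is judged:
By the outcome, as a careful person would: the job done as asked, in the order asked, and still so for the second after the job is handed in, with the robot touching nothing.
It also fails if it takes over 48 s, if anything falls off the work surface, if the arm or the gripper's body presses on something with over 40 N, if the wrist force passes 120 N, or if a joint passes its speed limit or range.

## Robot

A 7-joint arm with a two-finger parallel gripper is mounted at the origin on the work surface; the furniture and walls round the work are solid. World frame = base frame: x ahead of the robot, y to its left, z up, the work surface at z = 0. Lengths are in m, angles in rad, forces in N, time in s.
With the tool pointing down it reaches from about 0.425 to 0.95 m from the base axis. Payload 4.7 kg.
Tool frame: the origin (TCP) lies midway between the tips of the shut fingers; the grasp point (between the pads) lies 19 mm behind it; z points along the fingers, x is the direction in which the jaws open and shut, and the axes are right-handed (so a half turn about z gives the same grasp; the last joint's range is limited). The gripper opens to 87 mm and grips with 3 to 60 N. Pads are 19 mm wide; open, the fingers measure 117 mm over their backs; the gripper's body (75 mm by 190 mm) begins 51 mm behind the grasp point.
Start: joints at [1.301, 0.469, -0.049, 1.532, 0.024, 1.141, -0.082], TCP at [0.161, -0.656, 0.223] pointing down, gripper open.
Joint ranges: [-2.59, 2.59], [-0.33, 1.99], [-1.39, 1.29], [0.1, 2.45], [-1.04, 4.18], [0.21, 1.99], [-2.66, 2.66]. Speed limits (rad/s): [2.57, 2.57, 3.14, 3.14, 3.14, 3.14, 3.14].

## Interface

Orientations are given as a rotation vector (axis times angle).
In Python, from plant import env gives the robot as it stands. The module is installed in compiled form; this text tells all that it offers.
- The arm moves only by the tool servo_tool, never from a script. Its argument "series" is a list of rows, each a list of 4 numbers: the shift along the world's x, y, z in m, then the turn about the world's z in degrees. A call has exactly 8 rows; each row shifts and turns the pose as measured when the row begins; what a row does not reach is not made up. A row lasts 1/10 s, in which the tool goes at most 50 mm and 8.59 degrees, less where a joint would pass 70% of its speed; a pose out of reach is approached as far as the arm can. A call is refused whole if a number of a shift passes 0.05 or a number of a turn 8.59, either way. A call with a gripper value outside its range is refused whole. "hand" is the opening, from 0 (shut) to 1 (fully open), set as the call begins (left out, the last holds). The fingers move at their own pace and stop on an object; "squeeze" is the grip in N (left out, the last holds). Time passes only in rows, so rows that do not move let the fingers close, or fill a call up. It gives the time, the measured TCP pose, the force and the opening at its end, in the units of the state.
- env.get_state(): the state, without advancing time (a new reading comes with each control period).
- env.camera(name): name is "scene" or "top" or "wrist"; returns a dict with "img" (480x640x3 uint8, red, green, blue), "range_z" (480x640 float32, m along the optical axis (not along the pixel's ray), 0 where there is no reading), "camera_matrix" (3x3 intrinsics, pixels), "T" (4x4, takes a point from camera to world coordinates); the wrist camera has in their place "hand_eye" (4x4, takes a point from camera to tool coordinates, whose origin is the TCP and whose axes are the tool frame's). Camera axes: x right, y up, looking along -z (the intrinsics and any distortion apply to the point x, -y, -z); pixel columns grow to the right and rows downward; lengths in m; the calibration is good to about 2 mm. A picture is of the moment at which its call begins: read the wrist's pose just before it.
- env.close_job(): hands the job in, once; it reports no verdict.
The state is a dict: "time": time; "qpos": joint angles; "joint_vel": joint speeds; "tau": joint torques, N m; "position": TCP position; "tool_rot": TCP orientation; "contact_force": force on the tool from outside, world axes, zero at the start; "ft_torque": the same for the moment, N m; "gripper_width": opening from 0.0 (shut) to 1.0 (fully open).
Only numpy, scipy, OpenCV 4.12 (cv2) and the standard library are available. Lean on these libraries where they do the work, as an engineer would, in place of code of your own. Each camera call takes 0.05 s, during which the arm holds its last target. There are 200 camera calls.

## Working session

There is one attempt and no reset: what is moved stays moved. The work goes in short steps, Python scripts to look and compute and a tool call to move; the robot and the scene stay as the last step left them, time stands still between calls to the robot, and variables do not carry over. Pictures are saved under pics/ and viewed, about 8 in all and at most 12, crops included, and the job is handed in when it is done.

Besides the shell and the picture viewer there is one more tool, called by a JSON object that holds its "fn" and its "kwargs". servo_tool: Moves the arm, as the interface text tells. Its arguments: {"type":"object","properties":{"series":{"type":"array","items":{"type":"array","items":{"type":"number"}}},"hand":{"type":"number"},"squeeze":{"type":"number"}},"required":["series"]}

```bash
mkdir -p pics; cat > h.py <<'E'
import numpy as np, cv2
from plant import env
def shot(n,f):
    c=env.camera(n); cv2.imwrite(f'pics/{f}.png',c['img'][:,:,::-1]); np.savez(f'pics/{f}.npz',**c); return c
def pt(f,u,v,r=1):
    c=np.load(f'pics/{f}.npz'); d=c['range_z'][v-r:v+r+1,u-r:u+r+1]; d=np.median(d[d>0]); K=c['camera_matrix']
    p=np.array([(u-K[0,2])/K[0,0]*d,-(v-K[1,2])/K[1,1]*d,-d,1]); return (c['T']@p)[:3]
E
python3 - <<'E'
from h import *
for n in('scene','top'):
    c=shot(n,n+'0')
s=env.get_state();print(s['time'],s['position'],s['tool_rot'],s['contact_force'],[k for k in c])
E
```

```text
0.1 [ 0.16087412 -0.65499195  0.22160348] [-2.47141084e+00  1.93781619e+00  2.23484998e-03] [0.17025107 0.19366906 0.09792483] ['img', 'range_z', 'camera_matrix', 'T']
```

View pics/top0.png

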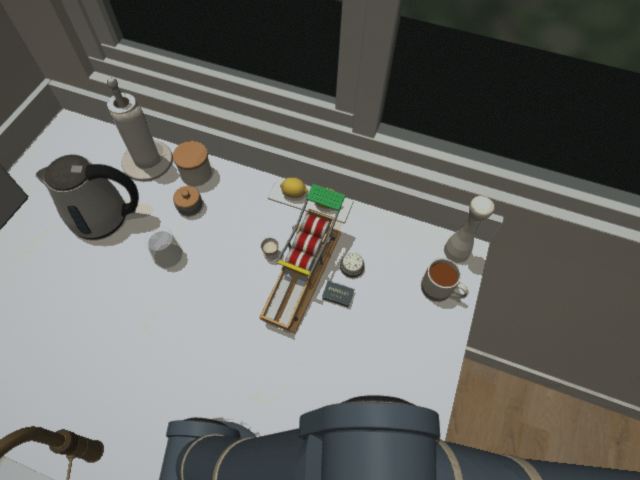

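View pics/scene0.png

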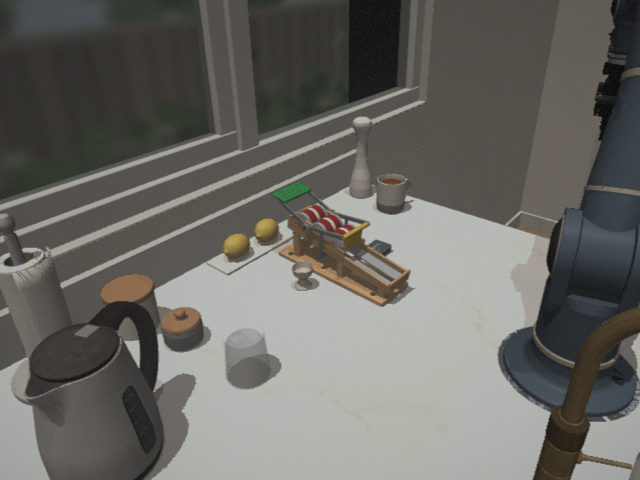

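The top view shows the green pad at about (325,197), the tins at (300–315, 222–262), the gate at (295,267) and the tray end at about (280,322). The window sill is behind the pad and lemons lie beside it.

```bash
python3 - <<'E'
from h import *
np.set_printoptions(precision=3,suppress=True)
for f in('top0','scene0'):
    c=np.load(f'pics/{f}.npz');hsv=cv2.cvtColor(c['img'],cv2.COLOR_RGB2HSV)
    m=cv2.inRange(hsv,(50,120,50),(80,255,255))
    n,l,st,ce=cv2.connectedComponentsWithStats(m);i=1+st[1:,4].argmax()
    v,u=np.where(cv2.erode((l==i).astype('uint8'),np.ones((3,3)))>0)
    P=np.array([pt(f,a,b,0) for a,b in zip(u,v) if c['range_z'][b,a]>0]);print(f,st[i],P.mean(0),np.median(P,0),P.min(0),P.max(0))
for n,u,v in [('gate',295,267),('trayL',264,319),('trayR',293,328),('tin1',299,260),('tin2',307,243),('tin3',314,225),('lemon',293,186),('sill',345,180),('sill2',330,170),('mill',482,207),('mug',442,275)]:print(n,pt('top0',u,v))
s=env.get_state()
from scipy.spatial.transform import Rotation as R
print(R.from_rotvec(s['tool_rot']).as_matrix())
E
```

```text
top0 [307 185  38  25 549] [ 0.656 -0.002  0.159] [ 0.655 -0.002  0.159] [ 0.636 -0.041  0.151] [0.676 0.039 0.166]
scene0 [272 182  38  20 376] [0.656 0.006 0.157] [0.656 0.007 0.157] [ 0.636 -0.036  0.152] [0.674 0.046 0.162]
gate [0.461 0.003 0.127]
trayL [0.34  0.036 0.051]
trayR [ 0.356 -0.031  0.012]
tin1 [0.489 0.004 0.112]
tin2 [0.536 0.001 0.119]
tin3 [0.585 0.001 0.13 ]
lemon [0.722 0.114 0.061]
sill [ 0.778 -0.018  0.082]
sill2 [0.78  0.028 0.104]
mill [ 0.706 -0.361  0.238]
mug [ 0.593 -0.334  0.079]
[[ 0.239 -0.971 -0.   ]
 [-0.971 -0.239  0.002]
 [-0.002  0.    -1.   ]]
```

{"fn": "servo_tool", "kwargs": {"series": [[0.024, 0.033, 0.006, -1.5], [0.024, 0.033, 0.006, -1.5], [0.024, 0.033, 0.006, -1.5], [0.024, 0.033, 0.006, -1.5], [0.024, 0.033, 0.006, -1.5], [0.024, 0.033, 0.006, -1.5], [0.024, 0.033, 0.006, -1.5], [0.024, 0.033, 0.006, -1.5]], "hand": 0}}

```text
time: 0.9
position: [0.3497, -0.3831, 0.2651]
tool_rot: [-2.23, 2.211, 0.018]
contact_force: [0.3, -0.4, 0.7]
gripper_width: 0.355
```

{"fn": "servo_tool", "kwargs": {"series": [[0.035, 0.042, 0, 0], [0.035, 0.042, 0, 0], [0.035, 0.042, 0, 0], [0.035, 0.042, 0, 0], [0.035, 0.042, 0, 0], [0.035, 0.042, 0, 0], [0.035, 0.042, 0, 0], [0.035, 0.042, -0.01, 0]]}}

```text
time: 1.7
position: [0.6034, -0.0741, 0.2571]
tool_rot: [2.225, -2.218, -0.013]
contact_force: [1.0, -0.3, 0.1]
gripper_width: 0.002
```

{"fn": "servo_tool", "kwargs": {"series": [[0.015, 0.025, -0.01, 0], [0.01, 0.015, -0.01, 0], [0, 0, 0, 0], [0, 0, 0, 0], [0, 0, 0, 0], [0, 0, 0, 0], [0, 0, 0, 0], [0, 0, 0, 0]]}}

```text
time: 2.5
position: [0.6295, -0.0283, 0.2343]
tool_rot: [2.231, -2.21, -0.02]
contact_force: [-0.4, -0.2, 0.0]
gripper_width: 0.007
```

{"fn": "servo_tool", "kwargs": {"series": [[0.012, 0.012, -0.01, 0], [0.012, 0.012, -0.015, 0], [0.008, 0.008, -0.015, 0], [0, 0, -0.015, 0], [0, 0, -0.005, 0], [0, 0, 0, 0], [0, 0, 0, 0], [0, 0, 0, 0]]}}

```text
time: 3.3
position: [0.6628, 0.006, 0.1673]
tool_rot: [2.229, -2.209, -0.023]
contact_force: [-0.2, 0.1, 0.1]
gripper_width: 0.003
```

```bash
python3 - <<'E'
from h import *
a=shot('scene','s1');b=shot('top','t1')
i=np.hstack([cv2.resize(a['img'][150:320,230:430],(400,340)),cv2.resize(b['img'][160:340,220:400],(340,340))])
cv2.imwrite('pics/c1.png',i[:,:,::-1]);print(env.get_state()['position'])
E
```

```text
[0.66305463 0.00585772 0.16765136]
```

View pics/c1.png

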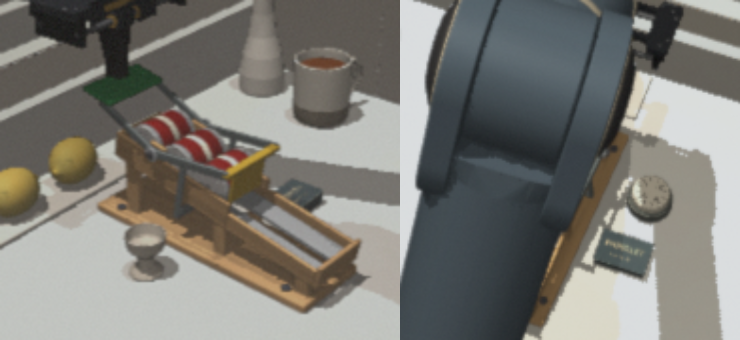

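The crop shows the fingers just over the centre of the pad. All three tins are in the rack and the gate is closed.

{"fn": "servo_tool", "kwargs": {"series": [[0.001, 0, -0.005, 0], [0.001, 0, -0.005, 0], [0.001, 0, -0.005, 0], [0.001, 0, -0.005, 0], [0.001, 0, -0.005, 0], [0.001, 0, -0.005, 0], [0.001, 0, -0.005, 0], [0.001, 0, -0.005, 0]]}}

```text
time: 4.2
position: [0.6756, 0.0052, 0.1296]
tool_rot: [-2.226, 2.21, 0.009]
contact_force: [0.6, -1.1, 4.6]
gripper_width: 0.002
```

{"fn": "servo_tool", "kwargs": {"series": [[-0.001, 0, -0.004, 0], [-0.001, 0, -0.004, 0], [-0.001, 0, -0.003, 0], [0, 0, -0.002, 0], [0, 0, -0.002, 0], [0, 0, -0.001, 0], [0, 0, 0, 0], [0, 0, 0, 0]]}}

```text
time: 5.0
position: [0.6764, 0.0052, 0.1241]
tool_rot: [-2.22, 2.207, -0.005]
contact_force: [2.9, 0.4, 4.0]
gripper_width: 0.001
```

```bash
python3 - <<'E'
from h import *
a=shot('scene','s2')
cv2.imwrite('pics/c2.png',cv2.resize(a['img'][150:320,230:430],(600,510))[:,:,::-1]);s=env.get_state();print(s['position'],s['contact_force'])
E
```

```text
[0.67641471 0.00519217 0.1240167 ] [ 1.11525392 -0.4453223   4.51725362]
```

View pics/c2.png

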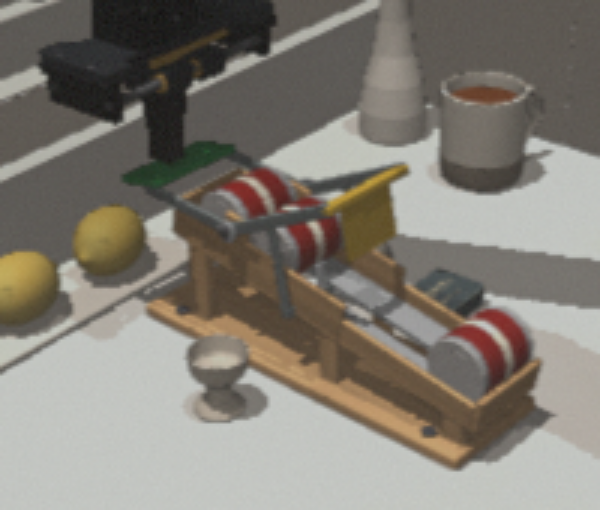

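Tin 1 lies at the tray end and the gate is up. Now I'll press on to the stop and then release.

{"fn": "servo_tool", "kwargs": {"series": [[0, 0, -0.003, 0], [0, 0, -0.003, 0], [0, 0, -0.003, 0], [0, 0, -0.003, 0], [0, 0, -0.003, 0], [0, 0, 0, 0], [0, 0, 0, 0], [0, 0, 0, 0]]}}

```text
time: 5.85
position: [0.6764, 0.0052, 0.1241]
tool_rot: [-2.22, 2.209, -0.012]
contact_force: [1.5, -0.5, 4.3]
gripper_width: 0.006
```

{"fn": "servo_tool", "kwargs": {"series": [[0, 0, -0.004, 0], [0, 0, -0.004, 0], [0, 0, -0.005, 0], [0, 0, -0.005, 0], [0, 0, -0.006, 0], [0, 0, -0.006, 0], [0, 0, -0.006, 0], [0, 0, -0.006, 0]]}}

```text
time: 6.65
position: [0.677, 0.0052, 0.1212]
tool_rot: [-2.219, 2.217, -0.028]
contact_force: [-10.9, -2.7, 32.4]
gripper_width: 0.004
```

At the stop (32 N). Releasing.

{"fn": "servo_tool", "kwargs": {"series": [[0, 0, 0.006, 0], [-0.001, 0, 0.008, 0], [-0.001, 0, 0.01, 0], [-0.002, 0, 0.012, 0], [-0.002, 0, 0.012, 0], [-0.002, 0, 0.012, 0], [-0.002, 0, 0.012, 0], [-0.002, 0, 0.006, 0]]}}

```text
time: 7.45
position: [0.659, 0.0053, 0.2007]
tool_rot: [2.22, -2.216, 0.014]
contact_force: [-0.3, 0.2, 0.3]
gripper_width: 0.007
```

{"fn": "servo_tool", "kwargs": {"series": [[0, 0, 0, 0], [0, 0, 0, 0], [0, 0, 0, 0], [0, 0, 0, 0], [0, 0, 0, 0], [0, 0, 0, 0], [0, 0, 0, 0], [0, 0, 0, 0]]}}

```text
time: 8.25
position: [0.6584, 0.0051, 0.1997]
tool_rot: [2.219, -2.215, 0.012]
contact_force: [0.3, -0.2, -0.0]
gripper_width: 0.004
```

{"fn": "servo_tool", "kwargs": {"series": [[0, 0, 0, 0], [0, 0, 0, 0], [0, 0, 0, 0], [0, 0, 0, 0], [0, 0, 0, 0], [0, 0, 0, 0], [0, 0, 0, 0], [0, 0, 0, 0]]}}

```text
time: 9.05
position: [0.6584, 0.0051, 0.1998]
tool_rot: [2.219, -2.215, 0.012]
contact_force: [0.3, 0.9, -0.2]
gripper_width: 0.005
```

```bash
python3 - <<'E'
from h import *
a=shot('scene','s3')
cv2.imwrite('pics/c3.png',cv2.resize(a['img'][150:320,230:430],(600,510))[:,:,::-1]);s=env.get_state();print(s['position'],s['contact_force'])
E
```

```text
[0.65843221 0.00513165 0.19980785] [0.39378202 0.19257566 0.20408024]
```

View pics/c3.png

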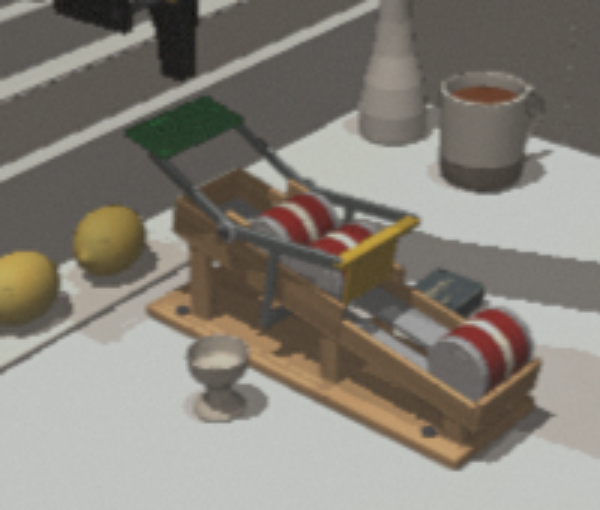

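The lever is up, the gate is shut, tin 2 has rolled to the gate and tin 3 is behind it. Second press next.

{"fn": "servo_tool", "kwargs": {"series": [[0, 0, -0.01, 0], [0, 0, -0.012, 0], [0, 0, -0.008, 0], [0, 0, -0.006, 0], [0.001, 0, -0.006, 0], [0.001, 0, -0.006, 0], [0.001, 0, -0.006, 0], [0.001, 0, -0.006, 0]]}}

```text
time: 9.9
position: [0.666, 0.0049, 0.1373]
tool_rot: [-2.223, 2.22, -0.021]
contact_force: [0.8, -0.9, 3.8]
gripper_width: 0.008
```

{"fn": "servo_tool", "kwargs": {"series": [[0, 0, -0.006, 0], [0, 0, -0.005, 0], [0, 0, -0.004, 0], [0, 0, -0.004, 0], [0, 0, -0.004, 0], [0, 0, -0.004, 0], [0, 0, -0.004, 0], [0, 0, -0.005, 0]]}}

```text
time: 10.7
position: [0.669, 0.0048, 0.1235]
tool_rot: [-2.219, 2.221, -0.038]
contact_force: [-7.8, -0.5, 28.8]
gripper_width: 0.007
```

At the stop again; I'll hold for the roll, then look.

{"fn": "servo_tool", "kwargs": {"series": [[0, 0, -0.002, 0], [0, 0, -0.002, 0], [0, 0, -0.002, 0], [0, 0, -0.002, 0], [0, 0, -0.002, 0], [0, 0, -0.002, 0], [0, 0, -0.002, 0], [0, 0, -0.002, 0]]}}

```text
time: 11.5
position: [0.6688, 0.0048, 0.1246]
tool_rot: [-2.217, 2.223, -0.049]
contact_force: [-2.5, -1.2, 13.2]
gripper_width: 0.004
```

```bash
python3 - <<'E'
from h import *
a=shot('scene','s4')
cv2.imwrite('pics/c4.png',cv2.resize(a['img'][150:320,230:430],(600,510))[:,:,::-1]);s=env.get_state();print(s['position'],s['contact_force'])
E
```

```text
[0.66880661 0.00473234 0.12460503] [-1.54156233 -1.28414868 14.14393507]
```

View pics/c4.png

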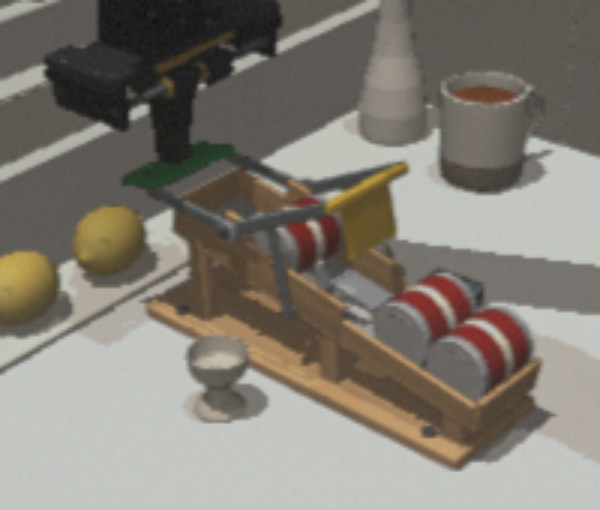

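Two tins are in the tray and the third is held by the pin. Releasing.

{"fn": "servo_tool", "kwargs": {"series": [[0, 0, 0.006, 0], [-0.001, 0, 0.008, 0], [-0.001, 0, 0.01, 0], [-0.001, 0, 0.012, 0], [-0.002, 0, 0.012, 0], [-0.002, 0, 0.015, 0], [-0.002, 0, 0.02, 0], [0, 0, 0.015, 0]]}}

```text
time: 12.35
position: [0.6521, 0.0051, 0.2238]
tool_rot: [2.213, -2.215, 0.032]
contact_force: [-0.3, 0.4, -0.1]
gripper_width: 0.007
```

{"fn": "servo_tool", "kwargs": {"series": [[0, 0, 0.01, 0], [0, 0, 0, 0], [0, 0, 0, 0], [0, 0, 0, 0], [0, 0, 0, 0], [0, 0, 0, 0], [0, 0, 0, 0], [0, 0, 0, 0]]}}

```text
time: 13.15
position: [0.6515, 0.005, 0.2346]
tool_rot: [2.212, -2.215, 0.031]
contact_force: [0.4, 1.3, -0.3]
gripper_width: 0.001
```

{"fn": "servo_tool", "kwargs": {"series": [[0, 0, 0, 0], [0, 0, 0, 0], [0, 0, 0, 0], [0, 0, 0, 0], [0, 0, 0, 0], [0, 0, 0, 0], [0, 0, 0, 0], [0, 0, 0, 0]]}}

```text
time: 13.95
position: [0.6515, 0.005, 0.2344]
tool_rot: [2.212, -2.215, 0.03]
contact_force: [0.2, -0.2, -0.9]
gripper_width: 0.003
```

```bash
python3 - <<'E'
from h import *
a=shot('scene','s5')
cv2.imwrite('pics/c5.png',a['img'][:,:,::-1]);s=env.get_state();print(s['time'],s['position'],s['contact_force'])
E
```

```text
14.0 [0.65146488 0.00502447 0.23445241] [1.16337201 0.08017598 0.29716927]
```

View pics/c5.png

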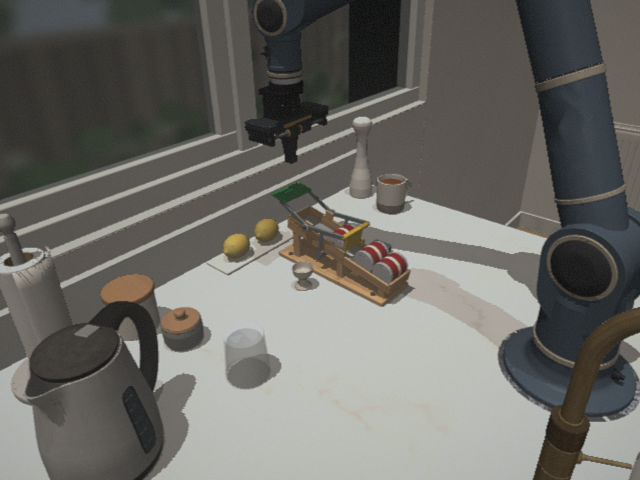

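Two tins lie in the tray, at about (372,255) and (390,265). The third is behind the closed gate, at about (345,230). The lever is up, the fingers are clear, and the other things look unmoved.

```bash
python3 -c "
from plant import env
print(env.close_job())"
```

```text
the job is handed in; nothing more can be done
None
```

The job is done and handed in at about 14 s. I pressed the green pad to its stop twice with the shut fingertips, and let the lever come fully up after each press.

- **Presses:** I judged the stop by force, with the wrist reading about 32 N on the first press and 29 N on the second. On the first press the lever paused a few millimetres short of the stop. The tin had already rolled out by then, and I pressed on to the stop before releasing.
- **Final picture:** Two tins lie in the tray, the third is behind the closed gate, and the lever is up. The fingers were about 70 mm above the pad, with only sensor noise on the wrist force.
- **Other things:** In the scene view they look unmoved; I did not measure their positions again. The timer and most of the match tin are hidden behind the rack in that view, so I did not see the timer again after the first press began. The arm did not go near either of them.

No check failed or disagreed.

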